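# Release the build tray in its dock

### The job

Release the printer's build tray, with the finished print on it, in the bench dock, using only fingertip pushes on the three levers: press the orange lever's tail fully down, then the blue one, and only then the yellow one, so that both hooks let go and the tray's front edge ends up propped on the yellow lever. Do not touch or lift the tray or the print, leave the jar, the spatula and the brass nozzle where they are, and finish with the hand clear.

Things in the scene. Friction and masses are not known exactly. Their poses are not given: they have to be found in the camera images.
- dock: aluminium dock with a dark steel bed, fixed to the table; 285 mm deep (x from -150 to +135 mm), 250 mm wide. Origin: on the table, z up; its x points from the levers to the tray, so the levers are on its -x side, towards the robot. Deck top 12 mm, bed top 35 mm above the table
- tray: black build tray 150 (x) by 200 (y) by 4 mm with a white and black print stuck on it, 0.3 kg in all, loose. Origin: centre of its underside, axes as the dock's; starts flat on the bed, 40 mm along the dock's +x. The print (62 by 62 mm) stands 25 mm behind the tray's centre, its top 87 mm above the tray's underside. Two levers hook 4 mm over its front edge, the third reaches under it
- tray_front (a point): middle of the tray's front top edge (the edge towards the levers); 39 mm above the table while down, about 56 mm when propped up by the yellow lever
- tray_rear (a point): middle of the tray's rear top edge; 39 mm above the table, and stays there as the tray tips
- orange_lever (a joint): orange lever, one of three in a row along the dock's y (pitch 65 mm, colours in any order). Level hinge along the dock's y, 32 mm above the table. 0 = tail up (start), 0.4 rad = tail fully down. Stiff friction hinge: it stays wherever it is left, so push it all the way. About 4 N down on the pad moves it. Its far end hooks over the tray's front edge and swings clear
- blue_lever (a joint): blue lever, one of three in a row along the dock's y (pitch 65 mm, colours in any order). Level hinge along the dock's y, 32 mm above the table. 0 = tail up (start), 0.4 rad = tail fully down. Stiff friction hinge: it stays wherever it is left, so push it all the way. About 4 N down on the pad moves it. Its far end hooks over the tray's front edge and swings clear
- yellow_lever (a joint): yellow lever, one of three in a row along the dock's y (pitch 65 mm, colours in any order). Level hinge along the dock's y, 32 mm above the table. 0 = tail up (start), 0.4 rad = tail fully down. Stiff friction hinge: it stays wherever it is left, so push it all the way. About 3 to 5 N down on the pad moves it. Its far end lifts the tray's front edge (against the hooks while these are closed)
- orange_pad (a point): centre of the top of the orange lever's flat press pad (36 mm across, 40 mm long) on its tail, towards the robot, 48 mm from the hinge. About 45 mm above the table when up, 19 mm lower when fully down. Deck 12 mm above the table beneath. 29 mm free between neighbouring pads
- blue_pad (a point): centre of the top of the blue lever's flat press pad (36 mm across, 40 mm long) on its tail, towards the robot, 48 mm from the hinge. About 45 mm above the table when up, 19 mm lower when fully down. Deck 12 mm above the table beneath. 29 mm free between neighbouring pads
- yellow_pad (a point): centre of the top of the yellow lever's flat press pad (36 mm across, 40 mm long) on its tail, towards the robot, 48 mm from the hinge. About 45 mm above the table when up, 19 mm lower when fully down. Deck 12 mm above the table beneath. 29 mm free between neighbouring pads
- jar: amber jar with a white cap, 52 mm across, 75 mm tall, standing beside the dock; origin: centre of its underside. Not to be disturbed
- spatula: red-handled spatula 200 mm long lying beside the dock along its own x; origin under its middle. Not to be disturbed
- nozzle: brass nozzle 32 mm across, 48 mm tall, standing beside the dock; origin: centre of its underside. Not to be disturbed

How it is judged:
By the outcome, as a careful person would: the job done as asked, in the order asked, and still so for the second after the job is handed in, with the robot touching nothing.
It also fails if it takes over 42 s, if anything falls off the work surface, if the arm or the gripper's body presses on something with over 40 N, if the wrist force passes 120 N, or if a joint passes its speed limit or range.

### The arm

A 6-joint arm with a two-finger parallel gripper is mounted at the origin on the work surface. World frame = base frame: x ahead of the robot, y to its left, z up, the work surface at z = 0. Lengths are in m, angles in degrees, forces in N, time in s.
With the tool pointing down it reaches from about 0.4 to 0.825 m from the base axis. Payload 7 kg.
Tool frame: the origin (TCP) lies midway between the tips of the shut fingers; the grasp point (between the pads) lies 19 mm behind it; z points along the fingers, y is the line along which they close (so a half turn about z gives the same grasp; the last joint's range is limited). The gripper opens to 88 mm and grips with 3 to 60 N. Pads are 19 mm wide; open, the fingers measure 130 mm over their backs; the gripper's body (78 mm by 193 mm) begins 47 mm behind the grasp point.
Start: joints at [93.283, 20.546, 0.682, 0, -70.136, -16.507], TCP at [0.154, 0.657, 0.204] pointing down, gripper open.
Joint ranges: [-176.03, 176.03], [-82.01, 121.73], [-58.28, 71.71], [-173.87, 95.51], [-174.79, -0.11], [-173.66, 173.66]. Speed limits (degrees/s): [136.94, 136.94, 172.46, 180, 180, 180].

### API

Orientations are given as a 3x3 rotation matrix whose columns are the frame's x, y, z axes.
In Python, from rig import robot gives the robot as it stands. Calls block until the motion is done:
- robot.goto(position, orientation): joint-space move of the TCP to a pose.
- robot.servo_line(position, ori=None, speed=0.15): straight line of the TCP; ori=None keeps the orientation; speed is the mean speed in m/s.
- robot.movej(angles): joint-space move.
- robot.move_gripper(opening): opening from 0.0 (shut) to 1.0 (fully open); the grip force is fixed at half the most; returns when the fingers have stopped.
- robot.dwell(seconds).
- robot.ik(position, orientation): joint angles nearest the present ones, or None.
- robot.grab_frame(name): name is "scene" or "top" or "wrist"; returns (picture, depth): 420x560x3 uint8, red, green, blue; 420x560 float32, m along the optical axis (not along the pixel's ray), 0 where there is no reading.
- robot.camera_info(name): a dict with "vfov" (degrees; the focal length in pixels is half the picture's height over the tangent of half this angle, whatever the lens; pixels are square), "cx", "cy" (the principal point, pixels), "view" (4x4, takes a point from world to camera coordinates); the wrist camera has in their place "T_tool_cam" (4x4, takes a point from camera to tool coordinates, whose origin is the TCP and whose axes are the flange's). Camera axes: x right, y down, z forward; pixel columns grow to the right and rows downward; lengths in m; the calibration is good to about 2 mm. The wrist camera is an equidistant fisheye: a pixel r from the principal point sees the ray r / f radians off the axis. A picture is of the moment at which its call begins: read the wrist's pose just before it. camera_info takes no time and is no camera call.
A pose or a line that the arm cannot do raises robot.Unreachable and nothing moves.
- robot.job_done(): hands the job in; it is judged then, once.
Readings, each from a call of its own:
- robot.read_t(): time.
- robot.read_qpos(): joint angles.
- robot.read_qvel(): joint speeds.
- robot.read_effort(): joint torques, N m.
- robot.read_position(): TCP position.
- robot.read_tcp_rot(): TCP orientation.
- robot.read_force(): force on the tool from outside, world axes, zero at the start.
- robot.read_ft_torque(): the same for the moment, N m.
- robot.read_grip_width(): opening from 0.0 (shut) to 1.0 (fully open).
- robot.read_finger_force(): force on a finger pad.
Only numpy, scipy, OpenCV 4.12 (cv2) and the standard library are available. Lean on these libraries where they do the work, as an engineer would, in place of code of your own. Each camera call takes 0.05 s, during which the arm holds its last target. There are 200 camera calls.

## Working session

There is one attempt and no reset: what is moved stays moved. The work goes in short steps, each a Python script; the robot and the scene stay as the last script left them, time stands still between calls to the robot, and variables do not carry over. Pictures are saved under pics/ and viewed, at most 10 in all, crops included, and the job is handed in when it is done.

```bash
mkdir -p pics; ls; python3 - <<'E'
from rig import robot
import cv2,numpy as np
for n in ["top","scene"]:
    p,d=robot.grab_frame(n); np.savez(f"{n}.npz",p=p,d=d)
    cv2.imwrite(f"pics/{n}0.png",p[:,:,::-1]); print(n,robot.camera_info(n),(d>0).mean())
print(robot.read_t())
E
```

```text
pics
top {'vfov': 42.58320116771752, 'cx': 280.2212797374645, 'cy': 216.07476815870803, 'view': array([[ 0.01460607, -0.9998785 ,  0.00544525,  0.02291311],
       [-0.98619073, -0.01530418, -0.16490492,  0.64156862],
       [ 0.16496822, -0.00296145, -0.98629444,  1.00554893],
       [ 0.        ,  0.        ,  0.        ,  1.        ]])} 0.9958418367346938
scene {'vfov': 43.9423254586264, 'cx': 284.2272668580342, 'cy': 207.15902840649468, 'view': array([[ 0.38195863,  0.92394092,  0.02099483, -0.28867823],
       [ 0.49665003, -0.18605179, -0.84777561, -0.24952694],
       [-0.77938845,  0.33424229, -0.52993937,  1.58915163],
       [ 0.        ,  0.        ,  0.        ,  1.        ]])} 0.9870705782312925
0.1
```

View pics/top0.png

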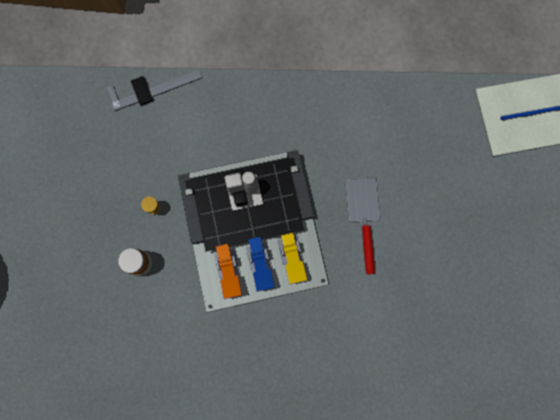

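View pics/scene0.png

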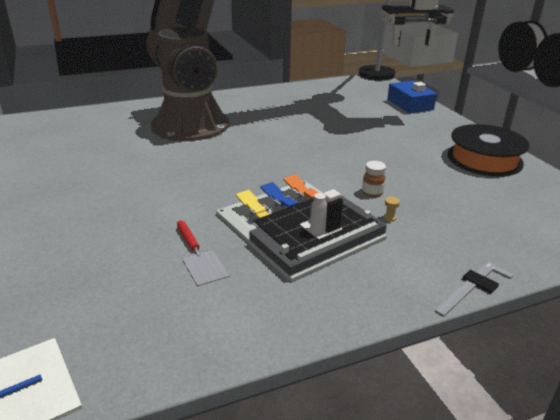

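Top view: levers left to right are orange (228,270), blue (260,262) and yellow (293,258), with their tails at the bottom of the picture. The jar (133,262), nozzle (150,205) and spatula (368,230) are well to the sides. The scene view agrees. The levers come next.

```bash
cat > h.py <<'E'
import numpy as np,cv2
from rig import robot
HUE={"orange":(4,17),"blue":(105,125),"yellow":(21,34)}
def ray(n,uv):
    c=robot.camera_info(n);f=210/np.tan(np.radians(c["vfov"]/2));V=c["view"];R=V[:3,:3];o=-R.T@V[:3,3]
    uv=np.atleast_2d(uv);d=np.c_[(uv[:,0]-c["cx"])/f,(uv[:,1]-c["cy"])/f,np.ones(len(uv))]@R
    return o,d
def cloud(n,p,d,col,box):
    hsv=cv2.cvtColor(p,cv2.COLOR_RGB2HSV);lo,hi=HUE[col]
    m=cv2.inRange(hsv,(lo,150,60),(hi,255,255));w=np.zeros_like(m);x0,y0,x1,y1=box;w[y0:y1,x0:x1]=m[y0:y1,x0:x1]
    k,l,s,_=cv2.connectedComponentsWithStats(w);i=1+s[1:,4].argmax()
    v,u=np.nonzero((l==i)&(d>0));o,r=ray(n,np.c_[u,v]);return o+r*d[v,u][:,None]
BOX={"top":(195,225,325,310),"scene":(230,170,320,222)}
E
python3 - <<'E'
from h import *
F={n:np.load(n+".npz") for n in BOX}
# dock yaw from light deck/lever axes
dirs=[]
C={}
for n in BOX:
  for c in HUE: C[n,c]=cloud(n,F[n]["p"],F[n]["d"],c,BOX[n])
for c in HUE:
    r=cv2.minAreaRect(C["top",c][:,:2].astype(np.float32)*1000);print(c,r)
cen=[C["top",c][:,:2].mean(0) for c in ("yellow","blue","orange")]
v=cen[2]-cen[0]; print("pitch",np.linalg.norm(v)/2,"yaw",np.degrees(np.arctan2(-v[0],v[1])))
yaw=np.arctan2(-v[0],v[1]);X=np.array([np.cos(yaw),np.sin(yaw)]);Y=np.array([-X[1],X[0]])
for n in BOX:
  for c in HUE:
    P=C[n,c];s=P[:,:2]@X;t=P[:,:2]@Y;e=np.percentile(s,1.5)
    pad=(s<e+.038)&(P[:,2]>.03)
    tm=(np.percentile(t[pad],2)+np.percentile(t[pad],98))/2
    q=X*(e+.02)+Y*tm
    print(n,c,len(P),"s",s.min(),e,s.max(),"t",np.percentile(t[pad],[2,98]),"pad",q.round(4),np.median(P[pad,2]).round(4))
# two-ray triangulation of the pad tail: centroid of whole colour blob in each view
E
```

```text
orange ((534.109619140625, 134.70578002929688), (105.32840728759766, 34.85041809082031), 14.157119750976562)
blue ((549.406494140625, 71.33259582519531), (104.45942687988281, 33.761375427246094), 13.561105728149414)
yellow ((561.8997192382812, 7.611385345458984), (99.55522155761719, 34.813873291015625), 13.67939281463623)
pitch 0.0648516915965513 yaw 12.372912531551833
top orange 771 s 0.4981338999672733 0.5000810415915999 0.6033019197624636 t [-0.00051954  0.03244617] pad [0.5046 0.127 ] 0.0445
top blue 737 s 0.49973617558952743 0.5013077837838408 0.6040188716706807 t [-0.06507311 -0.03265132] pad [0.5197 0.064 ] 0.0443
top yellow 726 s 0.5009671858454419 0.5023367144895888 0.600216978971252 t [-0.13056661 -0.09699452] pad [0.5346 0.0008] 0.0447
scene orange 276 s 0.5026400375344768 0.5042416073248489 0.6074904717645488 t [-0.00165281  0.03197743] pad [0.5088 0.1271] 0.0458
scene blue 308 s 0.5037714952177375 0.5054114861369855 0.6070131831134377 t [-0.06603885 -0.03439622] pad [0.524  0.0635] 0.0458
scene yellow 61 s 0.5737967971757741 0.5743409422272042 0.5922394446361922 t [-0.12571903 -0.10296578] pad [0.605  0.0157] 0.0352
```

Both views put the pads about 45 mm up at yaw ≈13°. Next I press orange with closed fingers, force-guarded.

```bash
cat >> h.py <<'E'
yaw=np.radians(13.);X=np.array([np.cos(yaw),np.sin(yaw),0]);Y=np.array([-X[1],X[0],0])
PAD={"orange":(.506,.127),"blue":(.5215,.0638),"yellow":(.536,.0008)}
def orient():
    R=robot.read_tcp_rot();s=1 if R[:,1]@Y>0 else -1
    y=s*Y;z=np.array([0,0,-1.]);return np.c_[np.cross(y,z),y,z]
def press(c,off=-.002,fmax=22):
    p=np.array([*PAD[c],0])+off*X;at=lambda z:p+[0,0,z]
    R=orient()
    robot.goto(at(.13),R);robot.servo_line(at(.056),R,speed=.1);robot.dwell(.1)
    f0=robot.read_force()[2];z=.047;log=[]
    while z>.019:
        robot.servo_line(at(z),R,speed=.03);f=robot.read_force()[2]-f0
        log.append((round(z*1e3,1),round(robot.read_position()[2]*1e3,1),round(f,1)))
        if f>fmax: break
        z-=.001
    robot.dwell(.2);print(c,log,robot.read_force().round(1))
    robot.servo_line(at(.13),R,speed=.12);print("t",robot.read_t())
def look(tag):
    p,d=robot.grab_frame("top");cv2.imwrite(f"pics/{tag}.png",cv2.resize(p[200:320,150:400,::-1],None,fx=3,fy=3,interpolation=cv2.INTER_CUBIC))
    for c in HUE:
        P=cloud("top",p,d,c,BOX["top"]);s=P@X;e=np.percentile(s,1.5);k=s<e+.038
        print(c,"pad z",np.median(P[k,2]).round(4),"tail z",np.median(P[s<e+.012,2]).round(4))
E
python3 - <<'E'
from h import *
robot.move_gripper(0);print(robot.read_t(),robot.read_grip_width());press("orange")
E
```

```text
1.525 0.005775880507414978
orange [(47.0, np.float64(46.8), np.float64(-0.2)), (46.0, np.float64(46.0), np.float64(0.3)), (45.0, np.float64(45.0), np.float64(-0.0)), (44.0, np.float64(43.9), np.float64(-0.0)), (43.0, np.float64(42.9), np.float64(-0.4)), (42.0, np.float64(41.9), np.float64(-0.9)), (41.0, np.float64(40.9), np.float64(-0.5)), (40.0, np.float64(39.9), np.float64(-0.7)), (39.0, np.float64(38.9), np.float64(-0.1)), (38.0, np.float64(37.9), np.float64(-0.9)), (37.0, np.float64(36.9), np.float64(-0.8)), (36.0, np.float64(35.9), np.float64(-0.6)), (35.0, np.float64(34.9), np.float64(0.2)), (34.0, np.float64(33.9), np.float64(-0.9)), (33.0, np.float64(32.9), np.float64(-2.1)), (32.0, np.float64(31.9), np.float64(-0.2)), (31.0, np.float64(30.9), np.float64(-0.5)), (30.0, np.float64(29.9), np.float64(-0.2)), (29.0, np.float64(28.9), np.float64(-0.4)), (28.0, np.float64(27.9), np.float64(-1.0)), (27.0, np.float64(26.9), np.float64(-0.4)), (26.0, np.float64(25.9), np.float64(-0.4)), (25.0, np.float64(24.9), np.float64(0.2)), (24.0, np.float64(24.1), np.float64(1.1)), (23.0, np.float64(23.0), np.float64(0.7)), (22.0, np.float64(21.9), np.float64(1.0)), (21.0, np.float64(20.9), np.float64(0.4)), (20.0, np.float64(19.9), np.float64(0.9))] [-1.1 -0.6  1.2]
t 13.2667
```

```bash
python3 - <<'E'
from h import *
p,d=robot.grab_frame("top");cv2.imwrite("pics/a.png",cv2.resize(p[150:320,150:400,::-1],None,fx=3,fy=3,interpolation=cv2.INTER_CUBIC))
p,d=robot.grab_frame("scene");cv2.imwrite("pics/b.png",cv2.resize(p[100:300,160:420,::-1],None,fx=3,fy=3,interpolation=cv2.INTER_CUBIC)[:600])
print(robot.read_position(),robot.read_tcp_rot().round(3),robot.read_t(),robot.read_qpos())
E
```

```text
[0.50351365 0.12626069 0.12908373] [[ 0.974  0.225 -0.001]
 [ 0.225 -0.974 -0.001]
 [-0.002  0.001 -1.   ]] 13.3667 [ 3.57532948e+01  9.65755609e+00 -2.48174360e+01 -1.11789656e-02
 -5.56233124e+01  6.72471768e+01]
```

View pics/a.png

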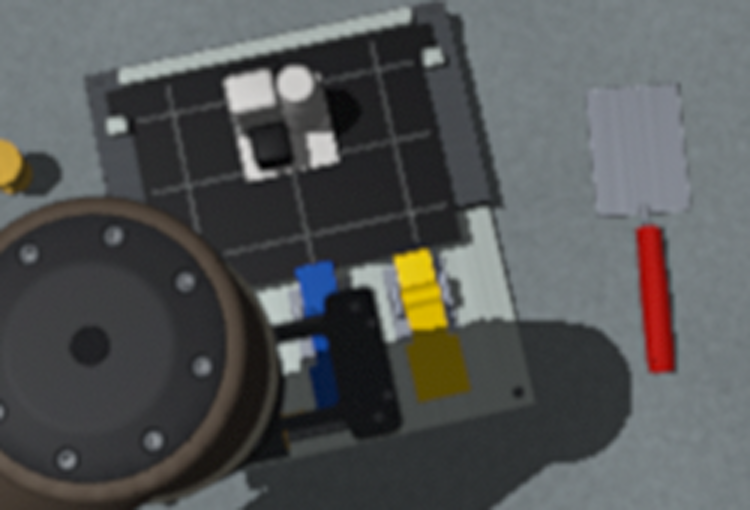

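View pics/b.png

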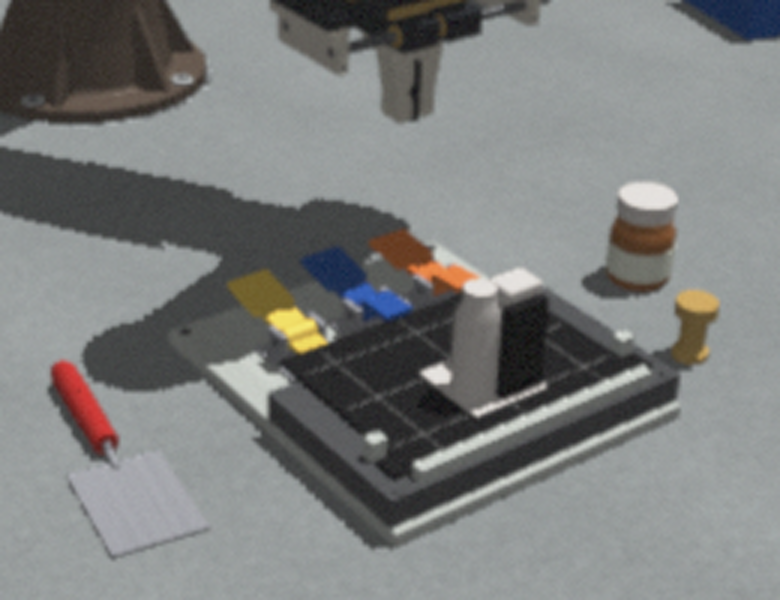

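Top view: the hand hides orange, while blue and yellow are unchanged. Scene view: the fingertip is at (400,115) in the crop, above orange's pad at (400,245), whose state is unclear. I'll measure pad height and fingertip location from scene depth.

```bash
python3 - <<'E'
from h import *
p,d=robot.grab_frame("scene")
def prof(p,d,tag):
  for c in HUE:
    hsv=cv2.cvtColor(p,cv2.COLOR_RGB2HSV);lo,hi=HUE[c];m=cv2.inRange(hsv,(lo,140,30),(hi,255,255))
    w=np.zeros_like(m);w[170:222,230:322]=m[170:222,230:322];v,u=np.nonzero((w>0)&(d>0));o,r=ray("scene",np.c_[u,v]);P=o+r*d[v,u][:,None]
    s=P@X;print(tag,c,len(s),s.min().round(3),[(round(a,3),np.median(P[(s>=a)&(s<a+.015),2]).round(4)) for a in np.arange(.50,.62,.015) if ((s>=a)&(s<a+.015)).sum()>3])
f=np.load("scene.npz");prof(f["p"],f["d"],"before");prof(p,d,"now")
# fingertip
c=robot.camera_info("scene");V=c["view"];q=V[:3,:3]@robot.read_position()+V[:3,3];F=210/np.tan(np.radians(c["vfov"]/2))
print("tip pix",q[:2]/q[2]*F+[c["cx"],c["cy"]],q[2],d[130:138,290:296].round(3)[::3])
print(robot.read_force())
E
```

```text
before orange 287 0.5 [(np.float64(0.5), np.float64(0.0486)), (np.float64(0.515), np.float64(0.0457)), (np.float64(0.53), np.float64(0.043)), (np.float64(0.545), np.float64(0.0397)), (np.float64(0.56), np.float64(0.0424)), (np.float64(0.575), np.float64(0.0474)), (np.float64(0.59), np.float64(0.048))]
before blue 326 0.503 [(np.float64(0.5), np.float64(0.0486)), (np.float64(0.515), np.float64(0.0457)), (np.float64(0.53), np.float64(0.0429)), (np.float64(0.545), np.float64(0.0401)), (np.float64(0.56), np.float64(0.0405)), (np.float64(0.575), np.float64(0.0474)), (np.float64(0.59), np.float64(0.0476))]
before yellow 333 0.504 [(np.float64(0.5), np.float64(0.0482)), (np.float64(0.515), np.float64(0.0461)), (np.float64(0.53), np.float64(0.0434)), (np.float64(0.545), np.float64(0.0401)), (np.float64(0.56), np.float64(0.0394)), (np.float64(0.575), np.float64(0.0351)), (np.float64(0.59), np.float64(0.0351))]
now orange 254 0.501 [(np.float64(0.5), np.float64(0.0432)), (np.float64(0.515), np.float64(0.042)), (np.float64(0.53), np.float64(0.0403)), (np.float64(0.545), np.float64(0.039)), (np.
[... 232 characters left out ...]
3), np.float64(0.0436)), (np.float64(0.545), np.float64(0.0398)), (np.float64(0.56), np.float64(0.0412)), (np.float64(0.575), np.float64(0.0473)), (np.float64(0.59), np.float64(0.0475))]
now yellow 324 0.502 [(np.float64(0.5), np.float64(0.0488)), (np.float64(0.515), np.float64(0.0461)), (np.float64(0.53), np.float64(0.0429)), (np.float64(0.545), np.float64(0.0401)), (np.float64(0.56), np.float64(0.0394)), (np.float64(0.575), np.float64(0.0347)), (np.float64(0.59), np.float64(0.036))]
tip pix [294.49991414 148.27850611] 1.1703596420697824 [[1.137 1.13  1.13  1.123 1.126 1.13 ]
 [1.144 1.136 1.133 1.13  1.133 1.135]
 [1.142 1.14  1.14  1.134 1.137 1.141]]
[ 0.48299319 -0.8093233   0.32341115]
```

Orange has moved only about 0.09 rad. The real fingertips end about 20 mm above the stated TCP: contact began at TCP z≈24 mm on a 45 mm pad, and the scene image agrees (tip at row 140, predicted 148). I'll correct for that and press orange again.

```bash
cat >> h.py <<'E'
TIP=.0205
def press(c,off=-.002,fmax=25,zsafe=.085):
    p=np.array([*PAD[c],0])+off*X;at=lambda z:p+[0,0,z-TIP]   # z = fingertip height
    R=orient()
    robot.goto(at(zsafe),R);robot.dwell(.1);f0=robot.read_force()[2]
    robot.servo_line(at(.050),R,speed=.1)
    log=[];z=.032
    robot.servo_line(at(z),R,speed=.04)
    while True:
        f=robot.read_force()[2]-f0;log.append((round(z*1e3),round(float(f),1)))
        if f>fmax or z<.017: break
        z-=.001;robot.servo_line(at(z),R,speed=.03)
    robot.dwell(.15);print(c,log,robot.read_force().round(1),robot.read_position()[2])
    robot.servo_line(at(zsafe),R,speed=.12);print("t",robot.read_t())
def prof():
    p,d=robot.grab_frame("scene");hsv=cv2.cvtColor(p,cv2.COLOR_RGB2HSV)
    for c in HUE:
        lo,hi=HUE[c];m=cv2.inRange(hsv,(lo,140,30),(hi,255,255));w=np.zeros_like(m);w[170:222,230:322]=m[170:222,230:322]
        v,u=np.nonzero((w>0)&(d>0));o,r=ray("scene",np.c_[u,v]);P=o+r*d[v,u][:,None];s=P@X
        k=s<.542;a=np.polyfit(s[k],P[k,2],1);print(c,"pad z",np.polyval(a,.523).round(4),"slope rad",np.arctan(a[0]).round(3))
E
python3 - <<'E'
from h import *
prof();press("orange");prof()
E
```

```text
orange pad z 0.0419 slope rad -0.139
blue pad z 0.0457 slope rad -0.206
yellow pad z 0.0456 slope rad -0.194
orange [(32, 0.5), (31, -0.1), (30, 2.5), (29, 3.4), (28, 4.3), (27, 2.8), (26, 2.7), (25, 5.6), (24, 14.4), (23, 22.6), (22, 32.0)] [-9.8 -2.3 31.4] 0.003962837847377554
t 18.3583
orange pad z 0.027 slope rad 0.205
blue pad z 0.0457 slope rad -0.182
yellow pad z 0.0459 slope rad -0.202
```

Orange is fully down (slope −0.20 → +0.205 rad, with a hard stop felt). Next is blue.

```bash
python3 - <<'E'
from h import *
press("blue");prof()
E
```

```text
blue [(32, 0.4), (31, 1.3), (30, 2.5), (29, 3.5), (28, 4.1), (27, 3.5), (26, 3.2), (25, 6.3), (24, 14.5), (23, 23.1), (22, 32.3)] [-9.1 -1.1 32.5] 0.004053903728234359
t 23.3
orange pad z 0.0271 slope rad 0.201
blue pad z 0.0269 slope rad 0.207
yellow pad z 0.0455 slope rad -0.188
```

```bash
python3 - <<'E'
from h import *
press("yellow");prof()
p=robot.read_position();robot.servo_line(p+np.array([-.06,0,.12]),speed=.2);robot.dwell(.1)
p,d=robot.grab_frame("scene");cv2.imwrite("pics/c.png",cv2.resize(p[100:300,160:420,::-1],None,fx=3,fy=3,interpolation=cv2.INTER_CUBIC))
# tray height profile along the dock from the top view
p,d=robot.grab_frame("top");v,u=np.mgrid[150:300,170:330].reshape(2,-1);o,r=ray("top",np.c_[u,v]);P=o+r*d[v,u][:,None]
s=P@X;t=P@Y;mid=.5*(np.array([*PAD["yellow"],0])+np.array([*PAD["blue"],0]))@Y
k=(abs(t-mid)<.006)
for a in np.arange(.58,.78,.02): print(round(a,2),np.median(P[k&(s>=a)&(s<a+.02),2]).round(4))
print(robot.read_t())
E
```

```text
yellow [(32, -0.5), (31, 0.6), (30, 2.4), (29, 3.5), (28, 3.7), (27, 4.1), (26, 3.8), (25, 6.7), (24, 13.2), (23, 21.3), (22, 30.2)] [-8.1  0.9 30.6] 0.004023724943367682
t 28.2417
orange pad z 0.0269 slope rad 0.216
blue pad z 0.0269 slope rad 0.207
yellow pad z 0.0267 slope rad 0.202
0.58 0.0124
0.6 0.0536
0.62 0.0517
0.64 0.0489
0.66 0.0477
0.68 0.0456
0.7 0.0435
0.72 0.0408
0.74 0.0418
0.76 0.0004
0.78 -0.0006
29.3083
```

View pics/c.png

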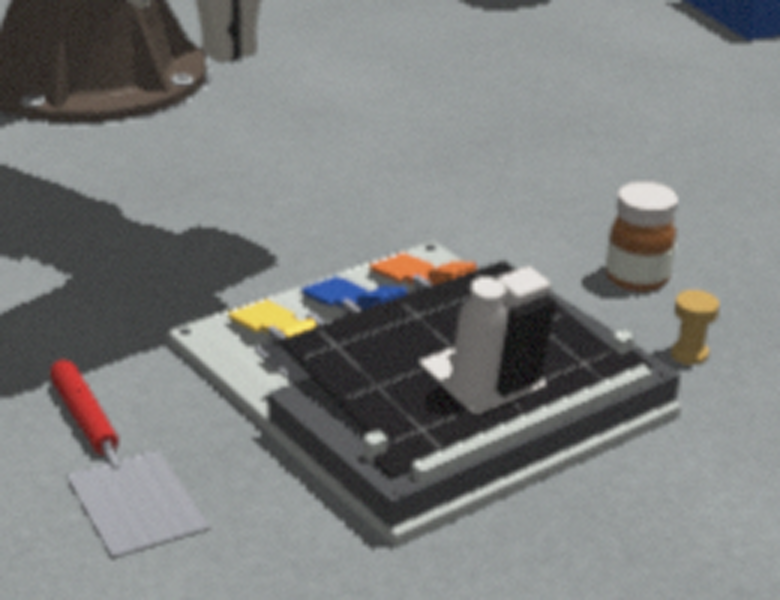

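The picture shows all three pads level and down (crop (268,318), (338,292), (402,267)). The tray's front is raised, from (280,340) to (500,265), to about 55 mm, with its rear at about 40 mm. The print is upright, the jar, spatula and nozzle haven't moved, and the hand is clear.

```bash
python3 -c "
from rig import robot
print(robot.job_done(),robot.read_t())"
```

```text
the job is handed in; nothing more can be done
the job is handed in; nothing more can be done
```

The job is handed in: I pressed orange, then blue, then yellow fully down (orange took a second push, before blue was touched), and the tray's front edge is propped on the yellow lever at about 55 mm with the hand clear, at about 29 s.

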